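# Unbolt the spice box and flip its lid open

### The job

Open the wooden spice box for the cooks: with your fingertips push its little red-tipped bolt all the way back off the lid, then push the yellow lid up by its front lip and tip it over backwards until it leans open by its own weight, and take your hand away. Only push: do not lift the box or shove it along the counter, and leave the cruets, pepper mill, bowl and shaker standing where they are.

Things in the scene. Friction and masses are not known exactly. Their poses are not given: they have to be found in the camera images.
- box: Loose wooden spice box, 2 kg, 104 (x) by 183 (y) by 79 mm high, its front turned to the robot's left (yaw -70 to -110 degrees). Origin: centre of its underside; box x points from front to back (to the robot's right), box y away from the robot, z up. The lid covers box y -32 to +90 mm; the 57 mm nearest the robot is a fixed strip, flush with the shut lid (79 mm), that carries the bolt.
- lid (a joint): Angle of the lid in rad: 0 shut, grows as its front edge rises; stop at 1.95 (leaning over to the robot's right). Plain hinge with hardly any friction: below about 1.6 it falls shut, beyond that it falls open by itself. While the bolt lies over it the lid cannot rise more than about 0.03.
- lid_hinge (a point): Point on the hinge line (along box y) at the back edge of the lid, mid-width of the lid, 75.5 mm above the counter, at 52 mm in box x and 29 mm in box y from the box centre.
- lid_lip (a point): Middle of the lid's front (left) edge, half-way through its thickness; moves with the lid. Lid: yellow plate 122 by 122 by 7 mm, about 0.18 kg, front edge 125 mm from the hinge line. Shut, its underside is at 72 mm and it juts out 23 mm in front of the box wall as a lip over free space, to be pushed up from below, best with fingers tilted 30 to 45 degrees, tips under the lip.
- bolt (a joint): Travel of the bolt in m: 0 to 0.004 at the start (locked, its tongue lying 8 to 12 mm over the lid), 0.028 fully drawn towards the robot (-y of the box). Clear of the lid above 0.013. Slides with about 1.2 N of friction and stays where it is left.
- bolt_post (a point): Middle of the upright steel thumb post on the bolt, 12 mm thick with a 15 mm red ball tip; moves with the bolt. The point is 103.5 mm above the counter; post from 84 to 123 mm. Push it to box -y (to the robot) from its lid side. Its flat tongue, 18 mm wide, at 80 to 84 mm, reaches 34 mm from the post towards the lid, under a small guide.
- bolt_guide (a point): Top of the small fixed steel guide that bridges the bolt tongue on the strip beside the lid, 31 (box x) by 6 (box y) mm; its top is 89 mm above the counter, so fingers pushing the post must stay above that.
- cruet_a: Green glass cruet with a steel screw cap, 56 mm in diameter, 138 mm high, loose; origin at centre of its underside. A bystander.
- cruet_b: Amber glass cruet with a steel screw cap, 56 mm in diameter, 138 mm high, loose; origin at centre of its underside. A bystander.
- mill: Dark wooden pepper mill, 58 mm in diameter, 158 mm high, loose; origin at centre of its underside. A bystander.
- bowl: Blue ceramic bowl, 116 mm in diameter, 55 mm high, loose; origin at centre of its underside. A bystander.
- shaker: Small stainless steel salt shaker, 40 mm in diameter, 80 mm high, loose, nearer the robot than the box; origin at centre of its underside. A bystander.

How it is judged:
By the outcome, as a careful person would: the job done as asked, in the order asked, and still so for the second after the job is handed in, with the robot touching nothing.
It also fails if it takes over 54 s, if anything falls off the work surface, if the arm or the gripper's body presses on something with over 40 N, if the wrist force passes 120 N, or if a joint passes its speed limit or range.

### The arm

A 6-joint arm with a two-finger parallel gripper is mounted at the origin on the work surface. World frame = base frame: x ahead of the robot, y to its left, z up, the work surface at z = 0. Lengths are in m, angles in degrees, forces in N, time in s.
With the tool pointing down it reaches from about 0.4 to 0.825 m from the base axis. Payload 7 kg.
Tool frame: the origin (TCP) lies at the very end of the fingers, on their centre line; the grasp point (between the pads) lies 19 mm behind it; z points along the fingers, y is the direction in which the jaws open and shut (so a half turn about z gives the same grasp; the last joint's range is limited). The gripper opens to 88 mm and grips with 3 to 60 N. Pads are 19 mm wide; open, the fingers measure 130 mm over their backs; the gripper's body (78 mm by 193 mm) begins 47 mm behind the grasp point.
Start: joints at [-54.425, 20.546, 0.682, 0, -70.136, -16.507], TCP at [0.22, -0.638, 0.227] pointing down, gripper open.
Joint ranges: [-176.03, 176.03], [-82.01, 121.73], [-58.28, 71.71], [-173.87, 95.51], [-174.79, -0.11], [-173.66, 173.66]. Speed limits (degrees/s): [136.94, 136.94, 172.46, 180, 180, 180].

### API

Orientations are given as [roll, pitch, yaw] about the fixed x, y, z axes, in that order (R = Rz(yaw) Ry(pitch) Rx(roll)).
In Python, from plant import ctrl, snapshot, workorder gives the robot as it stands. The module is installed in compiled form; this text tells all that it offers.
- The arm moves only by the shell command python3 -m creep 'ROWS'. ROWS is JSON, a list of rows, each a list of 5 numbers: the shift along the tool's x, y, z scaled (see below), then the turn about the tool's z scaled (see below), then the finger opening in mm, from 0 to 87.6. A call has exactly 8 rows; each row is the pose to reach, as a shift and turn from the pose commanded when the call began, along the tool's axes at that moment, turning the shorter way round; what a row does not reach only later rows make up. The controller multiplies each number of a shift by 0.1 m and each number of a turn by 180 degrees. A row lasts 1/12 s, in which the tool goes at most 41.7 mm and 7.16 degrees, less where a joint would pass 70% of its speed; a pose out of reach is approached as far as the arm can. A call with a number of a shift or a turn outside -1 to 1 is refused whole. A call with a gripper value outside its range is refused whole. The fingers move at their own pace and stop on an object; the grip force is fixed at half the most. Time passes only in rows, so rows that repeat a pose let the fingers close, or fill a call up. It gives the time, the measured TCP pose, the force and the opening at its end, in the units of the state.
- ctrl.get_obs(): the state, without advancing time (a new reading comes with each control period).
- snapshot(name): name is "scene" or "side" or "wrist"; returns a dict with "img" (384x512x3 uint8, blue, green, red), "camera_matrix" (3x3 intrinsics, pixels), "k1" (the pictures are not rectified: a ray, as slopes to the right and down, at radius r is drawn at 1 + k1 r^2 times it, then the intrinsics apply), "xyz" and "rotation" of the camera in the world. Camera axes: x right, y up, looking along -z (the intrinsics and any distortion apply to the point x, -y, -z); pixel columns grow to the right and rows downward; lengths in m; the calibration is good to about 2 mm. A picture is of the moment at which its call begins. There is no depth.
- workorder.close_job(): hands the job in, once; it reports no verdict.
The state is a dict: "clock": time; "joint_pos": joint angles; "qvel": joint speeds; "tau": joint torques, N m; "tool_pos": TCP position; "orientation": TCP orientation; "force": force on the tool from outside, world axes, zero at the start; "moment": the same for the moment, N m; "opening": finger opening in m.
Only numpy, scipy, OpenCV 4.12 (cv2) and the standard library are available. Lean on these libraries where they do the work, as an engineer would, in place of code of your own. Each camera call takes 0.05 s, during which the arm holds its last target.

## Working session

There is one attempt and no reset: what is moved stays moved. The work goes in short steps, Python scripts to look and compute and a shell command to move; the robot and the scene stay as the last step left them, time stands still between calls to the robot, and variables do not carry over. Pictures are saved under pics/ and viewed, and the job is handed in when it is done.

```bash
mkdir -p pics
cat > h.py <<'E'
import numpy as np, cv2
from plant import ctrl, snapshot, workorder
from scipy.spatial.transform import Rotation as R
def save(name,fn):
    s=snapshot(name); cv2.imwrite('pics/%s.png'%fn,s['img']); np.save('pics/%s.npy'%fn,{k:np.array(s[k]) for k in s if k!='name'},allow_pickle=True); return s
def load(fn): return np.load('pics/%s.npy'%fn,allow_pickle=True).item()
def ray(s,u,v):
    K=np.array(s['camera_matrix']); k=float(s['k1'])
    p=cv2.undistortPoints(np.array([[[u,v]]],float),K,np.array([k,0,0,0,0]))[0,0]
    d=np.array(s['rotation'])@np.array([p[0],-p[1],-1]); return np.array(s['xyz']),d/np.linalg.norm(d)
def onz(s,u,v,z):
    o,d=ray(s,u,v); return o+d*(z-o[2])/d[2]
def tri(s1,p1,s2,p2):
    o1,d1=ray(s1,*p1);o2,d2=ray(s2,*p2)
    A=np.stack([d1,-d2],1);t=np.linalg.lstsq(A,o2-o1,rcond=None)[0]
    a=o1+t[0]*d1;b=o2+t[1]*d2
    return (a+b)/2,np.linalg.norm(a-b)
def proj(s,P):
    c=np.array(s['rotation']).T@(np.array(P)-np.array(s['xyz'])); x=c[0]/-c[2];y=-c[1]/-c[2]
    f=1+float(s['k1'])*(x*x+y*y);K=np.array(s['camera_matrix']);return K[0,0]*x*f+K[0,2],K[1,1]*y*f+K[1,2]
E
python3 - <<'E'
from h import *
for n in ['scene','side','wrist']:
    s=save(n,n+'0'); print(n,s['xyz'],s['k1'],np.round(s['rotation'],2).tolist())
o=ctrl.get_obs();print(o)
E
```

```text
scene [ 1.39723448 -0.52851507  1.07026759] -0.10375021373088657 [45.54, 1.07, 58.23]
side [0.05346808 0.96984855 1.12448712] 0.05046302418366188 [46.19, 1.18, -154.94]
wrist [ 0.15557388 -0.65919305  0.38354577] -0.06909496795507604 [-14.42, -0.01, 109.06]
{'clock': 0.15, 'joint_pos': array([-5.44256713e+01,  2.05816928e+01,  6.44949647e-01, -1.31271911e-02,
       -7.01361594e+01, -1.65072116e+01]), 'qvel': array([ 0.07446828, -0.0310535 ,  0.20980843,  0.05181511, -0.03027257,
        0.01223232]), 'tau': array([-3.01831569e-03, -5.83273709e+01,  2.93291223e+01,  7.00125128e+00,
        8.81055370e-03, -1.07869985e-04]), 'tool_pos': array([ 0.22034981, -0.63762286,  0.22583955]), 'orientation': array([ 1.79926595e+02, -8.88249893e-03, -1.60937345e+02]), 'force': array([ 0.65004683, -0.46385263,  0.27123621]), 'moment': array([-0.00357574,  0.03578747, -0.0026404 ]), 'opening': 0.08771100741847443}
```

```bash
sed -i "s/np.array(s\['rotation'\])/RM(s)/g" h.py
cat >> h.py <<'E'
def RM(s):
    r=np.array(s['rotation']); return r if r.shape==(3,3) else R.from_euler('xyz',r,degrees=True).as_matrix()
E
python3 -c "
from h import *
for n in ['scene0','side0']:
  s=load(n);print(RM(s)[:,2], proj(s,[0,0,0]),proj(s,[.22,-.638,.227]))"
```

```text
[ 0.6136849  -0.36462979  0.70031133] (np.float64(191.876409515747), np.float64(130.457634678944)) (np.float64(20.734920880511226), np.float64(177.77622609981938))
[-0.31853211  0.64770153  0.69211272] (np.float64(390.7882738038663), np.float64(246.68192470287767)) (np.float64(379.7680759437844), np.float64(85.63102706130849))
```

View pics/scene0.png

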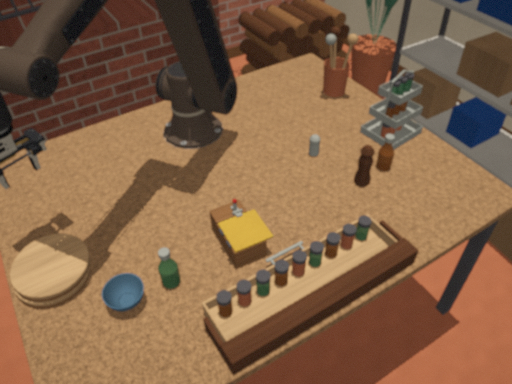

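View pics/side0.png

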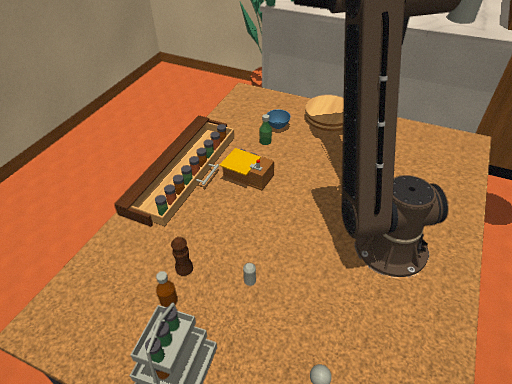

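Run:
```python
from h import *
a=load('scene0')['img'][185:275,190:290];b=load('side0')['img'][135:200,205:290]
cv2.imwrite('pics/c1.png',cv2.resize(a,None,fx=6,fy=6,interpolation=cv2.INTER_CUBIC))
cv2.imwrite('pics/c2.png',cv2.resize(b,None,fx=8,fy=8,interpolation=cv2.INTER_CUBIC))
for n in ['scene0','side0']:
    s=load(n);im=s['img'];h=cv2.cvtColor(im,cv2.COLOR_BGR2HSV)
    m=cv2.inRange(h,(22,180,130),(34,255,255))
    k,l,st,c=cv2.connectedComponentsWithStats(m); i=1+np.argmax(st[1:,4]); print(n,st[i],c[i],onz(s,*c[i],.079))
    cs=cv2.findContours((l==i).astype('uint8'),cv2.RETR_EXTERNAL,cv2.CHAIN_APPROX_NONE)[0][0]
    q=cv2.approxPolyDP(cs,4,True)[:,0]; 
    for p in q: print(p,onz(s,*p,.079).round(4))
    x,y=c[i].astype(int)
    r=cv2.inRange(h,(0,150,100),(6,255,255))|cv2.inRange(h,(174,150,100),(180,255,255))
    k,l,st,c=cv2.connectedComponentsWithStats(r)
    for j in range(1,k):
        if abs(c[j][0]-x)<45 and abs(c[j][1]-y)<45: print('red',st[j],c[j],onz(s,*c[j],.120))
```

```text
Traceback (most recent call last):
ValueError: attempt to get argmax of an empty sequence
```

View pics/c1.png

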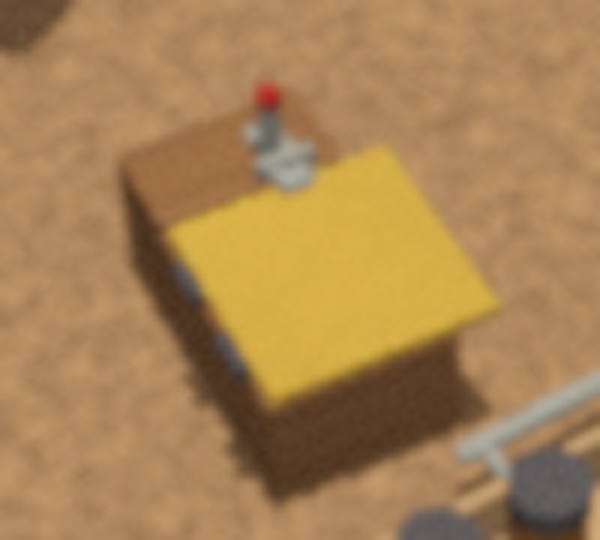

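View pics/c2.png

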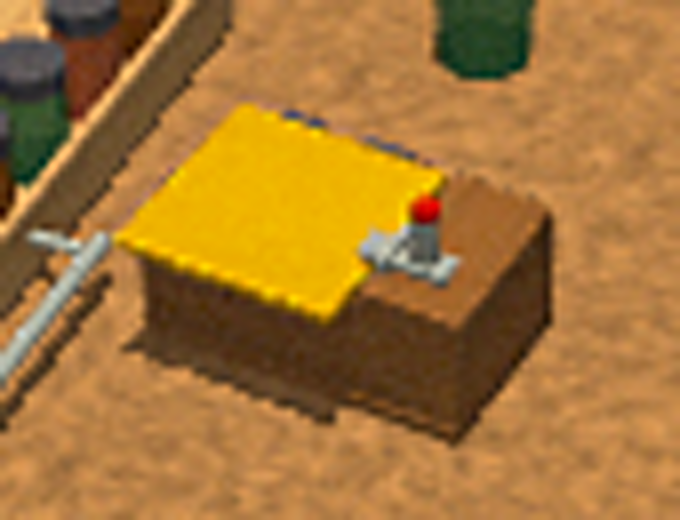

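```bash
cat > m.py <<'E'
from h import *
P={}
for n in ['scene0','side0']:
    s=load(n);im=s['img'];h=cv2.cvtColor(im,cv2.COLOR_BGR2HSV)
    print(h[235,245] if n=='scene0' else h[160,240])
    m=cv2.inRange(h,(20,160,150),(34,255,255))
    if n=='scene0':m[:185]=0;m[275:]=0;m[:,:200]=0;m[:,285:]=0
    else: m[:140]=0;m[200:]=0;m[:,:218]=0;m[:,290:]=0
    k,l,st,c=cv2.connectedComponentsWithStats(m); i=1+np.argmax(st[1:,4]); print(n,st[i],c[i],onz(s,*c[i],.079))
    P[n]=c[i]
    cs=cv2.findContours((l==i).astype('uint8'),cv2.RETR_EXTERNAL,cv2.CHAIN_APPROX_NONE)[0][0]
    for p in cv2.boxPoints(cv2.minAreaRect(cs)): pass
    q=cv2.approxPolyDP(cs,5,True)[:,0]
    for p in q: print(p,onz(s,*p,.079).round(4))
    r=cv2.inRange(h,(0,190,120),(4,255,255))|cv2.inRange(h,(174,150,100),(180,255,255))
    k,l,st,c=cv2.connectedComponentsWithStats(r)
    x,y=P[n]
    for j in range(1,k):
        if abs(c[j][0]-x)<45 and abs(c[j][1]-y)<45: print('red',st[j],c[j],onz(s,*c[j],.118)); P['r'+n]=c[j]
a,b=load('scene0'),load('side0')
print(tri(a,P['scene0'],b,P['side0']));print(tri(a,P['rscene0'],b,P['rside0']))
E
python3 m.py
```

```text
[ 22 169 217]
scene0 [ 218  210   54   42 1300] [244.66230769 230.31538462] [ 0.63518491 -0.12332015  0.079     ]
[254 210] [ 0.5799 -0.0574  0.079 ]
[218 223] [ 0.5673 -0.1758  0.079 ]
[236 251] [ 0.6883 -0.1831  0.079 ]
[271 236] [ 0.6952 -0.0702  0.079 ]
red [234 200   2   2   4] [234.5 200.5] [ 0.54661077 -0.10470794  0.118     ]
[ 22 255 238]
side0 [219 148  42  27 603] [239.33167496 160.75124378] [ 0.63076622 -0.11668137  0.079     ]
[235 148] [ 0.6829 -0.1824  0.079 ]
[219 165] [ 0.693  -0.0612  0.079 ]
[245 174] [ 0.5762 -0.0549  0.079 ]
[260 157] [ 0.5647 -0.171   0.079 ]
red [257 160   3   3   6] [258.16666667 160.83333333] [ 0.54277166 -0.10476041  0.118     ]
(array([ 0.63265057, -0.12137818,  0.07500491]), np.float64(0.00116109674300302))
(array([ 0.54411363, -0.10478828,  0.11671384]), np.float64(0.002702212892170018))
```

Run:
```python
from h import *
a,b=load('scene0'),load('side0')
for n,p,z,q in [('cruetA cap',(164,253),.138,(266,119)),('bowl',(124,290),.05,(279,118)),('mill top',(367,151),.155,(180,241)),('shaker top',(314,137),.078,(249,266)),('tray handle end',(268,260),.06,(219,166)),('tray corner near',(206,307),.05,(226,125))]:
    print(n,onz(a,*p,z).round(3),onz(b,*q,z).round(3),tri(a,p,b,q)[0].round(3))
o=R.from_euler('xyz',[179.93,0,-160.937],degrees=True).as_matrix();print(o.round(3))
```

```text
cruetA cap [ 0.634 -0.369  0.138] [ 0.614 -0.345  0.138] [ 0.622 -0.366  0.123]
bowl [ 0.621 -0.499  0.05 ] [ 0.612 -0.494  0.05 ] [ 0.616 -0.5    0.044]
mill top [0.616 0.353 0.155] [0.589 0.372 0.155] [0.6   0.365 0.14 ]
shaker top [0.384 0.319 0.078] [0.383 0.32  0.078] [0.383 0.32  0.077]
tray handle end [ 0.751 -0.117  0.06 ] [ 0.702 -0.074  0.06 ] [ 0.725 -0.105  0.025]
tray corner near [ 0.787 -0.332  0.05 ] [ 0.813 -0.347  0.05 ] [ 0.8   -0.333  0.065]
[[-0.945 -0.327 -0.   ]
 [-0.327  0.945  0.001]
 [ 0.     0.001 -1.   ]]
```

View pics/wrist0.png

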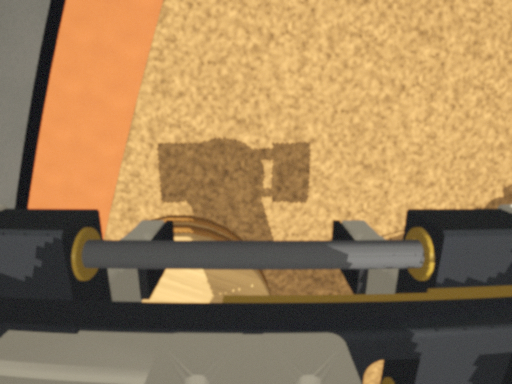

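```bash
python3 -m creep '[[0.4,-0.2,0,0,0],[0.8,-0.4,0,0,0],[1,-0.5,0,0,0],[1,-0.5,0,0,0],[1,-0.5,0,0,0],[1,-0.5,0,0,0],[1,-0.5,0,0,0],[1,-0.5,0,0,0]]'; python3 -m creep '[[0.4,-0.2,0,0,0],[0.8,-0.4,0,0,0],[1,-0.5,0,0,0],[1,-0.5,0,0,0],[1,-0.5,0,0,0],[1,-0.5,0,0,0],[1,-0.5,0,0,0],[1,-0.5,0,0,0]]'
```

```text
clock: 0.82
tool_pos: [0.1432, -0.7174, 0.2268]
orientation: [-180.0, 0.0, -160.9]
force: [0.4, 0.4, -0.3]
opening: 0.0401
clock: 1.48
tool_pos: [0.0655, -0.7973, 0.2273]
orientation: [-180.0, 0.0, -160.8]
force: [0.1, 0.6, -0.6]
opening: 0.0006
```

```bash
python3 -m creep '[[0.4,-0.2,0,0,0],[0.8,-0.4,0,0,0],[1,-0.5,0,0,0],[1,-0.6,0,0,0],[1,-0.8,0,0,0],[1,-1,0,0,0],[1,-1,0,0,0],[1,-1,0,0,0]]'
```

```text
clock: 2.15
tool_pos: [0.0039, -0.9251, 0.2248]
orientation: [179.9, 0.0, -160.8]
force: [0.6, -0.6, -0.4]
opening: 0.0006
```

```bash
python3 -m creep '[[0.2,-0.3,0,0,0],[0.4,-0.6,0,0,0],[0.5,-0.9,0,0,0],[0.6,-1,0,0,0],[0.6,-1,0,0,0],[0.6,-1,0,0,0],[0.6,-1,0,0,0],[0.6,-1,0,0,0]]';python3 -c "
from h import *
o=ctrl.get_obs();print(o['joint_pos'].round(1),o['orientation'].round(1))"
```

```text
clock: 2.82
tool_pos: [-0.0205, -1.0074, 0.2187]
orientation: [-178.0, -0.9, -160.9]
force: [0.7, 0.5, -0.2]
opening: 0.0006
[-80.   60.   71.7   0.6 -99.6   9.2] [-178.    -0.9 -160.9]
```

```bash
python3 -m creep '[[0.2,-0.3,0,0,0],[0.4,-0.6,0,0,0],[0.5,-0.9,0,0,0],[0.6,-1,0,0,0],[0.6,-1,0,0,0],[0.6,-1,0,0,0],[0.6,-1,0,0,0],[0.6,-1,0,0,0]]';python3 -c "
from h import *
o=ctrl.get_obs();print(o['joint_pos'].round(1),o['orientation'].round(1));r=R.from_euler('xyz',o['orientation'],degrees=True).as_matrix();print(r.round(3))"
```

```text
clock: 3.48
tool_pos: [-0.0415, -1.0336, 0.186]
orientation: [-176.1, -1.9, -161.0]
force: [0.1, -0.4, -0.1]
opening: 0.0009
[-81.2  62.   71.7   1.2 -95.5  10.4] [-176.1   -1.9 -161. ]
[[-0.945 -0.327 -0.01 ]
 [-0.325  0.943 -0.075]
 [ 0.034 -0.068 -0.997]]
```

```bash
python3 -m creep '[[0,0.3,0,0,0],[0,0.6,0,0,0],[0,0.9,0,0,0],[0,1,0,0,0],[0,1,0,0,0],[0,1,0,0,0],[0,1,0,0,0],[0,1,0,0,0]]';python3 -c "
from h import *
o=ctrl.get_obs();print(o['joint_pos'].round(1),o['tool_pos'],o['orientation'].round(1));r=R.from_euler('xyz',o['orientation'],degrees=True).as_matrix();print(r.round(3))"
```

```text
clock: 4.15
tool_pos: [-0.0736, -0.9403, 0.179]
orientation: [-176.1, -1.9, -161.0]
force: [0.0, -0.9, 0.6]
opening: 0.0003
[-82.3  46.2  38.4   1.1 -78.   11.2] [-0.07358179 -0.94031194  0.17901503] [-176.1   -1.9 -161. ]
[[-0.945 -0.327 -0.009]
 [-0.326  0.942 -0.075]
 [ 0.034 -0.068 -0.997]]
```

```bash
python3 -m creep '[[0,-0.2,-0.3,-0.03,0],[0,-0.4,-0.6,-0.06,0],[0,-0.5,-0.8,-0.09,0],[0,-0.5,-0.8,-0.117,0],[0,-0.5,-0.8,-0.117,0],[0,-0.5,-0.8,-0.117,0],[0,-0.5,-0.8,-0.117,0],[0,-0.5,-0.8,-0.117,0]]';python3 -m creep '[[0.3,-0.3,-0.2,0,0],[0.6,-0.6,-0.4,0,0],[0.9,-0.9,-0.5,0,0],[1,-1,-0.5,0,0],[1,-1,-0.5,0,0],[1,-1,-0.5,0,0],[1,-1,-0.5,0,0],[1,-1,-0.5,0,0]]';python3 -c "
from h import *
o=ctrl.get_obs();print(o['joint_pos'].round(1),o['tool_pos'],o['orientation'].round(1));r=R.from_euler('xyz',o['orientation'],degrees=True).as_matrix();print(r.round(3))"
```

```text
clock: 4.82
tool_pos: [-0.0572, -0.9801, 0.2605]
orientation: [-177.2, -3.1, -140.1]
force: [0.6, 0.3, -0.3]
opening: 0.0002
clock: 5.48
tool_pos: [-0.0622, -1.0124, 0.2758]
orientation: [-175.5, -5.0, -140.1]
force: [0.3, -0.4, -0.3]
opening: 0.0006
[-81.9  56.9  71.6   1.9 -98.2  32.4] [-0.06219753 -1.01240091  0.27576287] [-175.5   -5.  -140.1]
[[-0.764 -0.645 -0.016]
 [-0.639  0.76  -0.117]
 [ 0.087 -0.079 -0.993]]
```

```bash
for i in 1; do python3 -m creep '[[0.3,-0.3,-0.2,0,0],[0.6,-0.6,-0.4,0,0],[0.9,-0.9,-0.6,0,0],[1,-1,-0.8,0,0],[1,-1,-1,0,0],[1,-1,-1,0,0],[1,-1,-1,0,0],[1,-1,-1,0,0]]'; python3 -m creep '[[0.3,-0.3,0,0,0],[0.6,-0.6,0,0,0],[0.9,-0.9,0,0,0],[1,-1,0,0,0],[1,-1,0,0,0],[1,-1,0,0,0],[1,-1,0,0,0],[1,-1,0,0,0]]';done;python3 -c "
from h import *
o=ctrl.get_obs();print(o['joint_pos'].round(1),o['tool_pos'],o['orientation'].round(1));r=R.from_euler('xyz',o['orientation'],degrees=True).as_matrix();print(r.round(3))"
```

```text
clock: 6.15
tool_pos: [-0.0642, -1.01, 0.3149]
orientation: [-173.9, -6.8, -140.2]
force: [0.1, 0.2, -1.0]
opening: 0.0002
clock: 6.82
tool_pos: [-0.0689, -1.0412, 0.2853]
orientation: [-172.4, -8.6, -140.5]
force: [-0.7, -0.8, -0.3]
opening: 0.0006
[-82.   56.9  71.7   3.3 -93.8  32.6] [-0.06887526 -1.041176    0.28526708] [-172.4   -8.6 -140.5]
[[-0.763 -0.646 -0.03 ]
 [-0.63   0.752 -0.196]
 [ 0.149 -0.131 -0.98 ]]
```

```bash
A='x'; python3 -m creep '[[0.4,-0.4,-0.2,0,0],[0.8,-0.8,-0.4,0,0],[1,-1,-0.6,0,0],[1,-1,-0.6,0,0],[1,-1,-0.6,0,0],[1,-1,-0.6,0,0],[1,-1,-0.6,0,0],[1,-1,-0.6,0,0]]'; python3 -m creep '[[0.4,-0.4,-0.2,0,0],[0.8,-0.8,-0.4,0,0],[1,-1,-0.6,0,0],[1,-1,-0.6,0,0],[1,-1,-0.6,0,0],[1,-1,-0.6,0,0],[1,-1,-0.6,0,0],[1,-1,-0.6,0,0]]'; python3 -m creep '[[0.4,-0.4,-0.2,0,0],[0.8,-0.8,-0.4,0,0],[1,-1,-0.6,0,0],[1,-1,-0.6,0,0],[1,-1,-0.6,0,0],[1,-1,-0.6,0,0],[1,-1,-0.6,0,0],[1,-1,-0.6,0,0]]' ;python3 -c "
from h import *
o=ctrl.get_obs();print(o['joint_pos'].round(1),o['tool_pos'],o['orientation'].round(1));r=R.from_euler('xyz',o['orientation'],degrees=True).as_matrix();print(r.round(3))"
```

```text
clock: 7.48
tool_pos: [-0.0706, -1.0468, 0.3098]
orientation: [-170.8, -10.4, -140.7]
force: [0.8, -0.2, 0.3]
opening: 0.0004
clock: 8.15
tool_pos: [-0.0718, -1.0509, 0.3368]
orientation: [-169.2, -12.2, -141.1]
force: [0.3, 0.2, -0.3]
opening: 0.0003
clock: 8.82
tool_pos: [-0.0725, -1.0533, 0.3661]
orientation: [-167.5, -14.1, -141.4]
force: [0.3, 0.1, -0.4]
opening: 0.0003
[-81.5  53.2  71.6   5.6 -90.6  32.5] [-0.07250321 -1.05332364  0.36607506] [-167.5  -14.1 -141.4]
[[-0.759 -0.65  -0.05 ]
 [-0.605  0.731 -0.317]
 [ 0.243 -0.21  -0.947]]
```

```bash
python3 -m creep '[[0.4,-0.4,-0.2,0,0],[0.8,-0.8,-0.4,0,0],[1,-1,-0.6,0,0],[1,-1,-0.6,0,0],[1,-1,-0.6,0,0],[1,-1,-0.6,0,0],[1,-1,-0.6,0,0],[1,-1,-0.6,0,0]]'; python3 -m creep '[[0.4,-0.4,-0.2,0,0],[0.8,-0.8,-0.4,0,0],[1,-1,-0.6,0,0],[1,-1,-0.6,0,0],[1,-1,-0.6,0,0],[1,-1,-0.6,0,0],[1,-1,-0.6,0,0],[1,-1,-0.6,0,0]]'; python3 -m creep '[[0.4,-0.4,-0.2,0,0],[0.8,-0.8,-0.4,0,0],[1,-1,-0.6,0,0],[1,-1,-0.6,0,0],[1,-1,-0.6,0,0],[1,-1,-0.6,0,0],[1,-1,-0.6,0,0],[1,-1,-0.6,0,0]]' ;  python3 -m creep '[[0.4,-0.4,-0.2,0,0],[0.8,-0.8,-0.4,0,0],[1,-1,-0.6,0,0],[1,-1,-0.6,0,0],[1,-1,-0.6,0,0],[1,-1,-0.6,0,0],[1,-1,-0.6,0,0],[1,-1,-0.6,0,0]]';  python3 -m creep '[[0.4,-0.4,-0.2,0,0],[0.8,-0.8,-0.4,0,0],[1,-1,-0.6,0,0],[1,-1,-0.6,0,0],[1,-1,-0.6,0,0],[1,-1,-0.6,0,0],[1,-1,-0.6,0,0],[1,-1,-0.6,0,0]]';python3 -c "
from h import *
o=ctrl.get_obs();print(o['joint_pos'].round(1),o['tool_pos'],o['orientation'].round(1));r=R.from_euler('xyz',o['orientation'],degrees=True).as_matrix();print(r.round(3))"
```

```text
clock: 9.48
tool_pos: [-0.0726, -1.0539, 0.3975]
orientation: [-165.8, -15.9, -141.9]
force: [-0.2, -0.5, -0.8]
opening: 0.0003
clock: 10.15
tool_pos: [-0.0722, -1.0527, 0.4306]
orientation: [-164.1, -17.7, -142.4]
force: [-0.7, -0.4, 1.0]
opening: 0.0005
clock: 10.82
tool_pos: [-0.0714, -1.0496, 0.4652]
orientation: [-162.3, -19.5, -143.0]
force: [-0.3, -0.6, -0.2]
opening: 0.0002
clock: 11.48
tool_pos: [-0.07, -1.0446, 0.5011]
orientation: [-160.5, -21.3, -143.6]
force: [0.1, -0.6, -0.4]
opening: 0.0003
clock: 12.15
tool_pos: [-0.0681, -1.0376, 0.538]
orientation: [-158.6, -23.1, -144.3]
force: [0.4, -0.9, -1.5]
opening: 0.0003
[-79.6  45.   71.6  10.1 -87.2  31.8] [-0.06809522 -1.03762371  0.53799706] [-158.6  -23.1 -144.3]
[[-0.747 -0.659 -0.084]
 [-0.537  0.673 -0.509]
 [ 0.392 -0.335 -0.857]]
```

```bash
cat > g.py <<'E'
from h import *
import sys
def st():
    o=ctrl.get_obs();r=R.from_euler('xyz',o['orientation'],degrees=True).as_matrix();return o,r
if __name__=='__main__':
    o,r=st();p=o['tool_pos'];print('pos',p.round(4),'F',o['force'].round(1),'z',r[:,2].round(3),'y',r[:,1].round(3),'j',o['joint_pos'].round(0))
    if len(sys.argv)>1:
        t=np.array(eval(sys.argv[1]),float); print('shift/0.1:',((r.T@(t-p))/.1).round(3))
        by=np.array([-.996,.085,0]); v=r.T@by; print('turn/180:',round(np.degrees(np.arctan2(-v[0],v[1]))/180,3))
E
python3 -m creep '[[-0.3,0.1,-0.1,-0.035,0],[-0.6,0.15,-0.1,-0.07,0],[-0.9,0.2,-0.1,-0.105,0],[-1,0.2,-0.1,-0.14,0],[-1,0.2,-0.1,-0.175,0],[-1,0.2,-0.1,-0.21,0],[-1,0.2,-0.1,-0.245,0],[-1,0.2,-0.1,-0.247,0]]'; python3 g.py '[.6,-.112,.2]'
```

```text
clock: 12.82
tool_pos: [-0.0055, -0.9653, 0.5005]
orientation: [177.4, -30.9, -94.4]
force: [-0.2, -0.4, -0.6]
opening: 0.0005
pos [-0.0055 -0.9653  0.5005] F [-0.2 -0.4 -0.6] z [-0.084 -0.508 -0.857] y [-0.994  0.1    0.038] j [-74.  30.  37.  14. -69.  67.]
shift/0.1: [-9.242 -5.285 -2.27 ]
turn/180: 0.002
```

```bash
python3 -m creep '[[-0.3,-0.17,-0.07,0,0],[-0.6,-0.34,-0.15,0,0],[-0.9,-0.5,-0.22,0,0],[-1,-0.57,-0.25,0,0],[-1,-0.57,-0.25,0,0],[-1,-0.57,-0.25,0,0],[-1,-0.57,-0.25,0,0],[-1,-0.57,-0.25,0,0]]'; python3 -m creep '[[-0.3,-0.17,-0.07,0,0],[-0.6,-0.34,-0.15,0,0],[-0.9,-0.5,-0.22,0,0],[-1,-0.57,-0.25,0,0],[-1,-0.57,-0.25,0,0],[-1,-0.57,-0.25,0,0],[-1,-0.57,-0.25,0,0],[-1,-0.57,-0.25,0,0]]'; python3 -m creep '[[-0.3,-0.17,-0.07,0,0],[-0.6,-0.34,-0.15,0,0],[-0.9,-0.5,-0.22,0,0],[-1,-0.57,-0.25,0,0],[-1,-0.57,-0.25,0,0],[-1,-0.57,-0.25,0,0],[-1,-0.57,-0.25,0,0],[-1,-0.57,-0.25,0,0]]'; python3 -m creep '[[-0.3,-0.17,-0.07,0,0],[-0.6,-0.34,-0.15,0,0],[-0.9,-0.5,-0.22,0,0],[-1,-0.57,-0.25,0,0],[-1,-0.57,-0.25,0,0],[-1,-0.57,-0.25,0,0],[-1,-0.57,-0.25,0,0],[-1,-0.57,-0.25,0,0]]';python3 g.py '[.6,-.112,.2]'
```

```text
clock: 13.48
tool_pos: [0.0596, -0.8742, 0.4684]
orientation: [177.7, -31.0, -94.9]
force: [-0.7, 0.1, -1.3]
opening: 0.0003
clock: 14.15
tool_pos: [0.1255, -0.7823, 0.4366]
orientation: [177.7, -31.0, -94.9]
force: [0.0, 0.3, 0.4]
opening: 0.0002
clock: 14.82
tool_pos: [0.1915, -0.69, 0.4047]
orientation: [177.7, -31.0, -94.9]
force: [-0.7, -0.5, -0.3]
opening: 0.0003
clock: 15.48
tool_pos: [0.2575, -0.5977, 0.3728]
orientation: [177.7, -31.0, -94.9]
force: [-0.1, -0.2, -0.8]
opening: 0.0007
pos [ 0.2575 -0.5977  0.3728] F [-0.1 -0.2 -0.8] z [-0.085 -0.509 -0.857] y [-0.994  0.106  0.035] j [-36.   1. -25.  34. -55.  12.]
shift/0.1: [-5.289 -2.947 -1.279]
turn/180: -0.0
```

```bash
python3 -m creep '[[-0.3,-0.17,-0.07,0,0],[-0.6,-0.34,-0.15,0,0],[-0.9,-0.5,-0.22,0,0],[-1,-0.57,-0.25,0,0],[-1,-0.57,-0.25,0,0],[-1,-0.57,-0.25,0,0],[-1,-0.57,-0.25,0,0],[-1,-0.57,-0.25,0,0]]'; python3 -m creep '[[-0.3,-0.17,-0.07,0,0],[-0.6,-0.34,-0.15,0,0],[-0.9,-0.5,-0.22,0,0],[-1,-0.57,-0.25,0,0],[-1,-0.57,-0.25,0,0],[-1,-0.57,-0.25,0,0],[-1,-0.57,-0.25,0,0],[-1,-0.57,-0.25,0,0]]'; python3 -m creep '[[-0.3,-0.17,-0.07,0,0],[-0.6,-0.34,-0.15,0,0],[-0.9,-0.5,-0.22,0,0],[-1,-0.57,-0.25,0,0],[-1,-0.57,-0.25,0,0],[-1,-0.57,-0.25,0,0],[-1,-0.57,-0.25,0,0],[-1,-0.57,-0.25,0,0]]'; python3 -m creep '[[-0.3,-0.17,-0.07,0,0],[-0.6,-0.34,-0.15,0,0],[-0.9,-0.5,-0.22,0,0],[-1,-0.57,-0.25,0,0],[-1,-0.57,-0.25,0,0],[-1,-0.57,-0.25,0,0],[-1,-0.57,-0.25,0,0],[-1,-0.57,-0.25,0,0]]';python3 g.py '[.6,-.112,.14]'; python3 -c "
from h import *
save('wrist','w1');save('scene','s1');save('side','d1')"
```

```text
clock: 16.15
tool_pos: [0.3234, -0.5054, 0.3408]
orientation: [177.7, -31.0, -94.9]
force: [-0.3, -0.1, -0.7]
opening: 0.0005
clock: 16.82
tool_pos: [0.3893, -0.4132, 0.3088]
orientation: [177.7, -31.0, -94.9]
force: [-0.5, -0.5, 0.3]
opening: 0.0006
clock: 17.48
tool_pos: [0.4552, -0.3211, 0.2769]
orientation: [177.7, -30.9, -94.9]
force: [0.5, -0.1, 0.6]
opening: 0.0004
clock: 18.15
tool_pos: [0.521, -0.2291, 0.2449]
orientation: [177.7, -30.9, -94.9]
force: [-0.1, -0.6, -0.5]
opening: 0.0003
pos [ 0.521  -0.2291  0.2449] F [-0.1 -0.6 -0.5] z [-0.084 -0.508 -0.857] y [-0.994  0.106  0.035] j [ 13.  11. -29.  31. -67. -36.]
shift/0.1: [-1.598 -0.697  0.237]
turn/180: -0.0
```

View pics/s1.png

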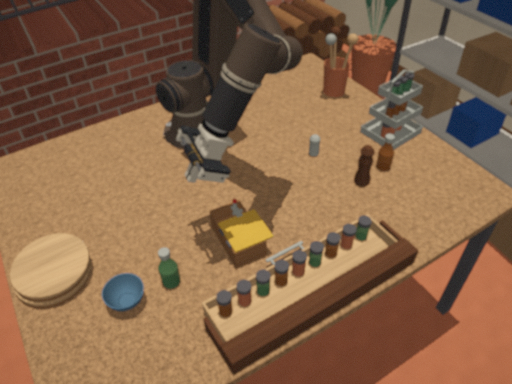

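View pics/d1.png

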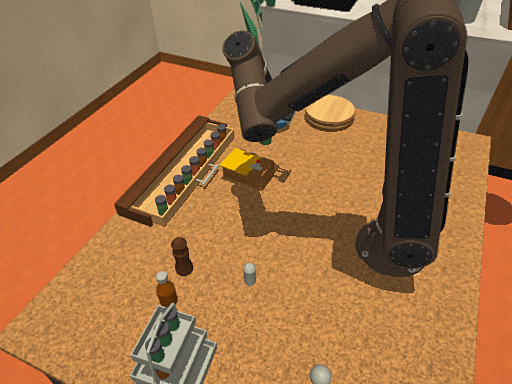

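View pics/w1.png

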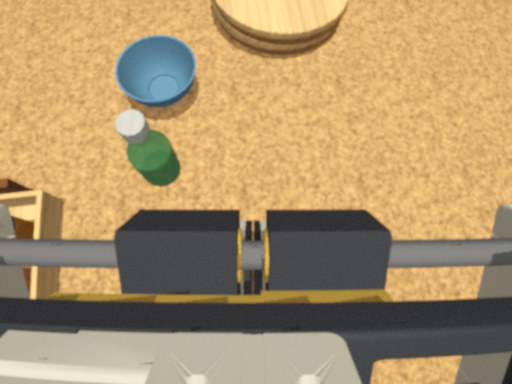

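```bash
python3 -m creep '[[-0.3,-0.2,0,0,0],[-0.6,-0.5,0,0,0],[-0.9,-0.7,0,0,0],[-1,-0.8,0,0,0],[-1,-0.8,0,0,0],[-1,-0.8,0,0,0],[-1,-0.8,0,0,0],[-1,-0.8,0,0,0]]'; python3 g.py '[.6,-.112,.1]'
```

```text
clock: 18.97
tool_pos: [0.6079, -0.1517, 0.191]
orientation: [177.7, -30.9, -94.9]
force: [0.1, 0.2, 1.0]
opening: 0.0003
pos [ 0.6079 -0.1517  0.191 ] F [0.1 0.2 1. ] z [-0.084 -0.508 -0.857] y [-0.994  0.106  0.035] j [ 19.  21. -22.  30. -66. -41.]
shift/0.1: [-0.802  0.089  0.585]
turn/180: -0.0
```

```bash
python3 -m creep '[[-0.2,0.02,0.15,0,0],[-0.4,0.04,0.3,0,0],[-0.6,0.07,0.43,0,0],[-0.8,0.09,0.58,0,0],[-0.8,0.09,0.58,0,0],[-0.8,0.09,0.58,0,0],[-0.8,0.09,0.58,0,0],[-0.8,0.09,0.58,0,0]]'; python3 g.py '[.575,-.11,.1]';python3 -c "
from h import *
a=save('scene','s2')['img'];b=save('side','d2')['img']
cv2.imwrite('pics/c3.png',np.hstack([cv2.resize(a[170:270,190:290],None,fx=4,fy=4,interpolation=2),cv2.resize(b[120:220,195:295],None,fx=4,fy=4,interpolation=2)]))"
```

```text
clock: 19.63
tool_pos: [0.6013, -0.1115, 0.1014]
orientation: [177.8, -30.9, -94.9]
force: [0.6, 0.1, 0.0]
opening: 0.0001
pos [ 0.6013 -0.1115  0.1014] F [0.6 0.1 0. ] z [-0.082 -0.508 -0.857] y [-0.994  0.105  0.033] j [ 22.  26. -28.  31. -58. -50.]
shift/0.1: [-0.001  0.262  0.026]
turn/180: -0.0
```

View pics/c3.png

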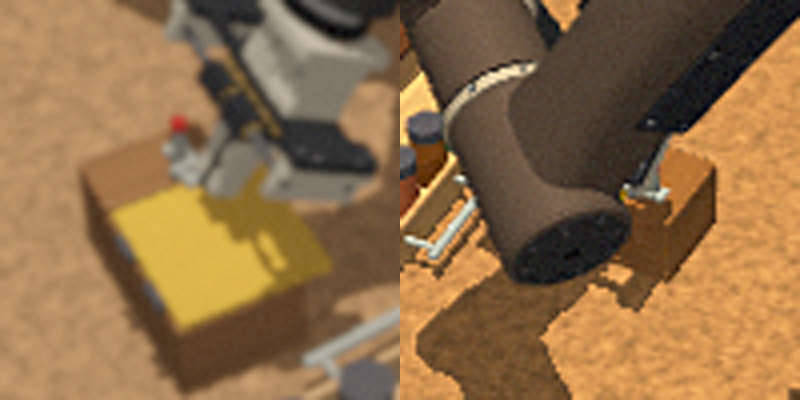

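```bash
python3 -m creep '[[0,0.1,0,0,0],[0,0.2,0,0,0],[0,0.3,0,0,0],[0,0.35,0,0,0],[0,0.37,0,0,0],[0,0.39,0,0,0],[0,0.41,0,0,0],[0,0.41,0,0,0]]'; python3 g.py '[.575,-.11,.1]';python3 -c "
from h import *
a=save('scene','s3')['img'];b=save('side','d3')['img']
cv2.imwrite('pics/c4.png',np.hstack([cv2.resize(a[170:270,190:290],None,fx=4,fy=4,interpolation=2),cv2.resize(b[120:220,195:295],None,fx=4,fy=4,interpolation=2)]))"
```

```text
clock: 20.4
tool_pos: [0.5597, -0.1068, 0.1012]
orientation: [177.7, -31.0, -94.8]
force: [0.2, 0.3, 0.9]
opening: 0.0004
pos [ 0.5597 -0.1068  0.1012] F [0.2 0.3 0.9] z [-0.084 -0.509 -0.857] y [-0.994  0.105  0.035] j [ 24.  23. -33.  31. -57. -52.]
shift/0.1: [ 0.01  -0.156  0.014]
turn/180: 0.0
```

View pics/c4.png

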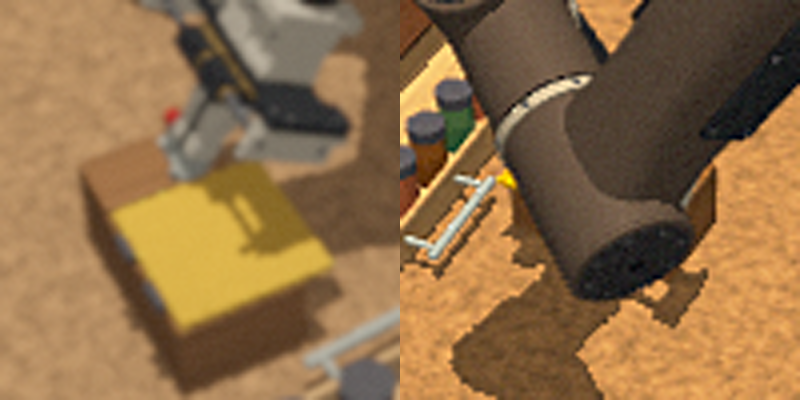

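```bash
python3 -m creep '[[0,0.03,0,0,0],[0,0.06,0,0,0],[0,0.09,0,0,0],[0,0.12,0,0,0],[0,0.14,0,0,0],[0,0.16,0,0,0],[0,0.17,0,0,0],[0,0.17,0,0,0]]'; python3 g.py '[.575,-.11,.1]';python3 -c "
from h import *
for n in ['s2','s3']:
  s=load(n) if n!='n' else 0
s4=save('scene','s4')
for n in ['scene0','s2','s3','s4']:
  s=load(n);h=cv2.cvtColor(s['img'],cv2.COLOR_BGR2HSV);r=cv2.inRange(h,(0,170,110),(5,255,255))|cv2.inRange(h,(174,150,100),(180,255,255))
  r[:185]=0;r[210:]=0;r[:,:215]=0;r[:,245:]=0
  m=cv2.moments(r,True);print(n,m['m00'],onz(s,m['m10']/max(1,m['m00']),m['m01']/max(1,m['m00']),.117) )
a=s4['img'];cv2.imwrite('pics/c5.png',cv2.resize(a[170:270,190:290],None,fx=5,fy=5,interpolation=2))"
```

```text
clock: 21.17
tool_pos: [0.5429, -0.105, 0.1018]
orientation: [177.7, -30.9, -94.8]
force: [2.2, -0.6, -0.8]
opening: 0.0003
pos [ 0.5429 -0.105   0.1018] F [ 2.2 -0.6 -0.8] z [-0.084 -0.509 -0.857] y [-0.994  0.105  0.035] j [ 25.  21. -35.  31. -56. -53.]
shift/0.1: [ 0.011 -0.325  0.014]
turn/180: 0.0
scene0 9.0 [ 0.54569652 -0.105599    0.117     ]
s2 9.0 [ 0.54564993 -0.10480229  0.117     ]
s3 3.0 [ 0.53411637 -0.10520991  0.117     ]
s4 5.0 [ 0.51693445 -0.10369171  0.117     ]
```

View pics/c5.png

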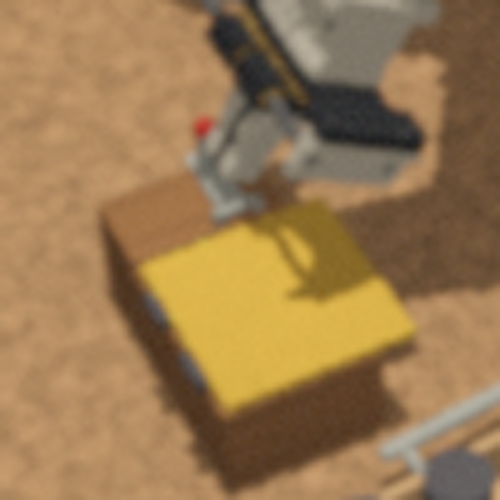

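```bash
python3 -m creep '[[0,0.005,0,0,0],[0,0.01,0,0,0],[0,0.015,0,0,0],[0,0.02,0,0,0],[0,0.025,0,0,0],[0,0.025,0,0,0],[0,0.025,0,0,0],[0,0.025,0,0,0]]'; python3 g.py
```

```text
clock: 21.88
tool_pos: [0.542, -0.1044, 0.1019]
orientation: [177.8, -30.9, -94.8]
force: [8.3, -3.6, -3.8]
opening: 0.0004
pos [ 0.542  -0.1044  0.1019] F [ 8.3 -3.6 -3.8] z [-0.082 -0.508 -0.857] y [-0.994  0.104  0.033] j [ 25.  21. -35.  31. -56. -53.]
```

```bash
python3 -m creep '[[0,-0.04,0,0,0],[0,-0.06,-0.2,0,0],[0,-0.06,-0.5,0,0],[0,-0.06,-0.8,0,0],[-0.3,-0.3,-0.9,0,0],[-0.5,-0.6,-0.9,0,0],[-0.8,-0.75,-0.9,0,0],[-0.8,-0.75,-0.9,0,0]]'
cat >> g.py <<'E'
    H=np.array([.628,-.183,.0755]); d=p-H; U=np.array([.085,.996,0]); print('u,z rel hinge mm',(d@U*1e3).round(1),(d[2]*1e3).round(1),'along by',(d@np.array([.996,-.085,0])*1e3).round(1))
E
python3 g.py '[.63,.01,.047]'
python3 -c "
from h import *
a=save('scene','s5');save('side','d5')
for p in [(298,256),(317,246),(332,239),(349,229)]: print(onz(a,*p,.1).round(3))
for p in [(206,305),(304,258),(268,262)]: print(onz(a,*p,.05).round(3))"
```

```text
clock: 22.55
tool_pos: [0.6302, 0.0043, 0.1317]
orientation: [177.5, -31.0, -94.7]
force: [0.1, 0.3, -0.6]
opening: 0.0005
pos [0.6302 0.0043 0.1317] F [ 0.1  0.3 -0.6] z [-0.085 -0.51  -0.856] y [-0.994  0.104  0.038] j [ 31.  28. -17.  25. -68. -51.]
shift/0.1: [-0.485 -0.024  0.696]
turn/180: 0.001
u,z rel hinge mm 186.7 56.2 along by -13.8
[ 0.809 -0.057  0.1  ]
[0.81  0.008 0.1  ]
[0.812 0.058 0.1  ]
[0.81  0.123 0.1  ]
[ 0.782 -0.33   0.05 ]
[ 0.794 -0.022  0.05 ]
[ 0.751 -0.116  0.05 ]
```

View pics/s5.png

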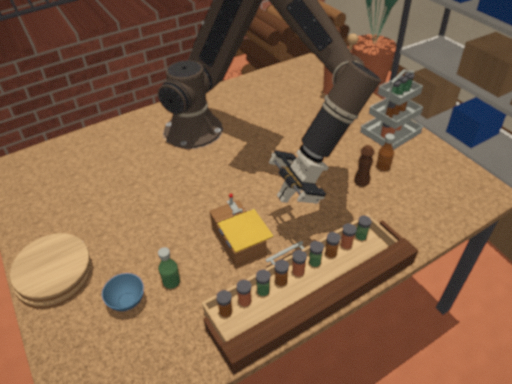

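View pics/d5.png

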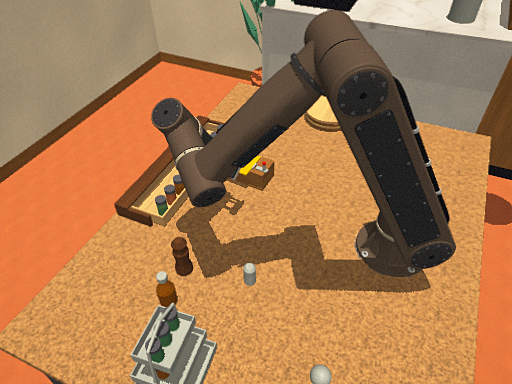

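Run:
```python
from h import *
for n in ['scene0','s5']:
    s=load(n);h=cv2.cvtColor(s['img'],cv2.COLOR_BGR2HSV);m=cv2.inRange(h,(20,160,150),(34,255,255));m[:185]=0;m[275:]=0;m[:,:200]=0;m[:,285:]=0
    k,l,st,c=cv2.connectedComponentsWithStats(m); i=1+np.argmax(st[1:,4]); print(n,st[i],onz(s,*c[i],.079))
    cs=cv2.findContours((l==i).astype('uint8'),cv2.RETR_EXTERNAL,cv2.CHAIN_APPROX_NONE)[0][0]
    for p in cv2.approxPolyDP(cs,5,True)[:,0]: print(p,onz(s,*p,.079).round(4))
    r=cv2.inRange(h,(0,170,110),(5,255,255))|cv2.inRange(h,(174,150,100),(180,255,255))
    r[:185]=0;r[210:]=0;r[:,:215]=0;r[:,245:]=0
    q=cv2.moments(r,True);print('red',q['m00'],onz(s,q['m10']/q['m00'],q['m01']/q['m00'],.117))
cv2.imwrite('pics/c6.png',cv2.resize(load('s5')['img'][185:275,190:290],None,fx=6,fy=6,interpolation=2))
```

```text
scene0 [ 218  210   54   42 1300] [ 0.63518491 -0.12332015  0.079     ]
[254 210] [ 0.5799 -0.0574  0.079 ]
[218 223] [ 0.5673 -0.1758  0.079 ]
[236 251] [ 0.6883 -0.1831  0.079 ]
[271 236] [ 0.6952 -0.0702  0.079 ]
red 9.0 [ 0.54569652 -0.105599    0.117     ]
s5 [ 218  210   54   42 1320] [ 0.63398481 -0.1229032   0.079     ]
[253 210] [ 0.5782 -0.06    0.079 ]
[218 223] [ 0.5673 -0.1758  0.079 ]
[235 251] [ 0.6868 -0.1855  0.079 ]
[271 236] [ 0.6952 -0.0702  0.079 ]
red 7.0 [ 0.51816959 -0.10338355  0.117     ]
```

View pics/c6.png

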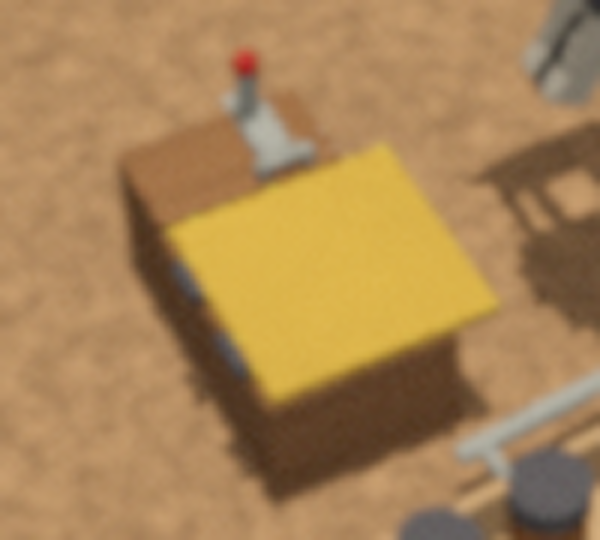

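```bash
python3 -m creep '[[-0.15,0,0.2,0,0],[-0.3,0,0.4,0,0],[-0.48,0,0.7,0,0],[-0.48,0,0.7,0,0],[-0.48,0,0.7,0,0],[-0.48,0,0.7,0,0],[-0.48,0,0.7,0,0],[-0.48,0,0.7,0,0]]';python3 g.py '[.625,-.058,.048]'
```

```text
clock: 23.32
tool_pos: [0.6267, 0.0072, 0.0525]
orientation: [177.8, -30.9, -94.9]
force: [0.5, 1.0, 0.6]
opening: 0.0008
pos [0.6267 0.0072 0.0525] F [0.5 1.  0.6] z [-0.082 -0.507 -0.858] y [-0.994  0.105  0.033] j [ 31.  33. -22.  27. -60. -56.]
shift/0.1: [ 0.536 -0.053  0.37 ]
turn/180: -0.0
u,z rel hinge mm 189.3 -23.0 along by -17.4
```

```bash
python3 -m creep '[[0.15,0,0.1,0,0],[0.3,-0.02,0.2,0,0],[0.4,-0.04,0.3,0,0],[0.5,-0.05,0.35,0,0],[0.53,-0.05,0.37,0,0],[0.54,-0.05,0.37,0,0],[0.54,-0.05,0.37,0,0],[0.54,-0.05,0.37,0,0]]';python3 g.py; python3 -c "
from h import *
a=save('scene','s6')['img'];b=save('side','d6')['img']
cv2.imwrite('pics/c7.png',np.hstack([cv2.resize(a[170:270,200:300],None,fx=4,fy=4,interpolation=2),cv2.resize(b[120:220,195:295],None,fx=4,fy=4,interpolation=2)]))"
```

```text
clock: 23.98
tool_pos: [0.6242, -0.0581, 0.0465]
orientation: [177.7, -30.9, -94.8]
force: [-0.0, 0.3, 0.9]
opening: 0.0004
pos [ 0.6242 -0.0581  0.0465] F [-0.   0.3  0.9] z [-0.083 -0.509 -0.857] y [-0.994  0.105  0.035] j [ 26.  32. -26.  31. -56. -54.]
u,z rel hinge mm 124.0 -29.0 along by -14.4
```

View pics/c7.png

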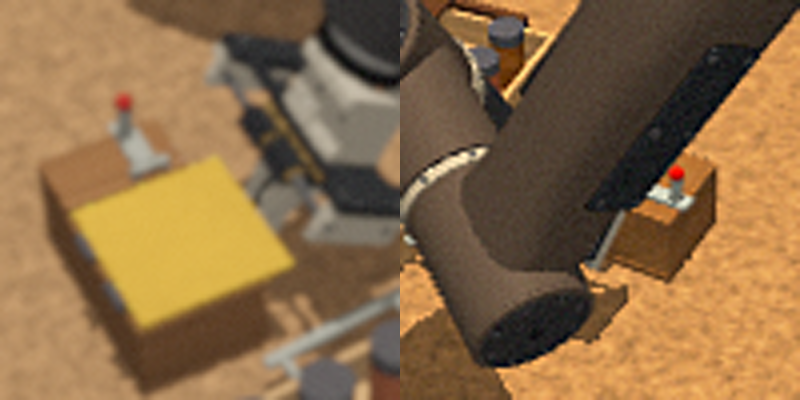

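```bash
python3 -m creep '[[0.03,0,0.01,0,0],[0.05,0,0.01,0,0],[0.08,0,-0.04,0,0],[0.12,0,-0.1,0,0],[0.16,0,-0.15,0,0],[0.22,0,-0.21,0,0],[0.27,0,-0.26,0,0],[0.31,0,-0.31,0,0]]';python3 g.py; python3 -c "
from h import *
a=save('scene','s7')['img'];b=save('side','d7')['img']
cv2.imwrite('pics/c8.png',np.hstack([cv2.resize(a[170:270,200:300],None,fx=4,fy=4,interpolation=2),cv2.resize(b[120:220,195:295],None,fx=4,fy=4,interpolation=2)]))"
```

```text
clock: 24.75
tool_pos: [0.6242, -0.0695, 0.09]
orientation: [177.7, -30.9, -94.8]
force: [-0.0, 0.4, -1.2]
opening: 0.0001
pos [ 0.6242 -0.0695  0.09  ] F [-0.   0.4 -1.2] z [-0.084 -0.509 -0.857] y [-0.994  0.105  0.035] j [ 25.  29. -24.  30. -60. -51.]
u,z rel hinge mm 112.7 14.5 along by -13.5
```

View pics/c8.png

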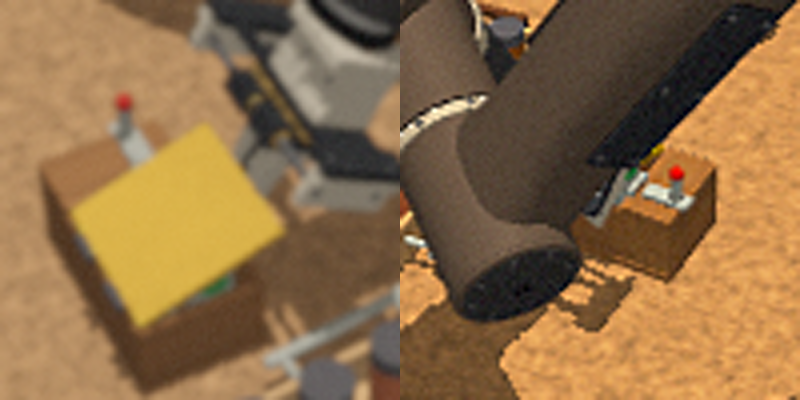

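```bash
python3 -m creep '[[0.08,0,-0.06,0,0],[0.17,0,-0.12,0,0],[0.26,0,-0.16,0,0],[0.36,0,-0.2,0,0],[0.46,0,-0.24,0,0],[0.56,0,-0.26,0,0],[0.67,0,-0.28,0,0],[0.67,0,-0.28,0,0]]';python3 g.py; python3 -c "
from h import *
a=save('scene','s8')['img'];b=save('side','d8')['img']
cv2.imwrite('pics/c9.png',np.hstack([cv2.resize(a[150:270,190:310],None,fx=3.3,fy=3.3,interpolation=2),cv2.resize(b[100:220,185:305],None,fx=3.3,fy=3.3,interpolation=2)]))"
```

```text
clock: 25.52
tool_pos: [0.6215, -0.1141, 0.1489]
orientation: [177.7, -30.9, -95.0]
force: [0.1, 0.6, -0.3]
opening: 0.0002
pos [ 0.6215 -0.1141  0.1489] F [ 0.1  0.6 -0.3] z [-0.084 -0.508 -0.857] y [-0.994  0.107  0.034] j [ 22.  25. -22.  30. -64. -45.]
u,z rel hinge mm 68.1 73.4 along by -12.3
```

View pics/c9.png

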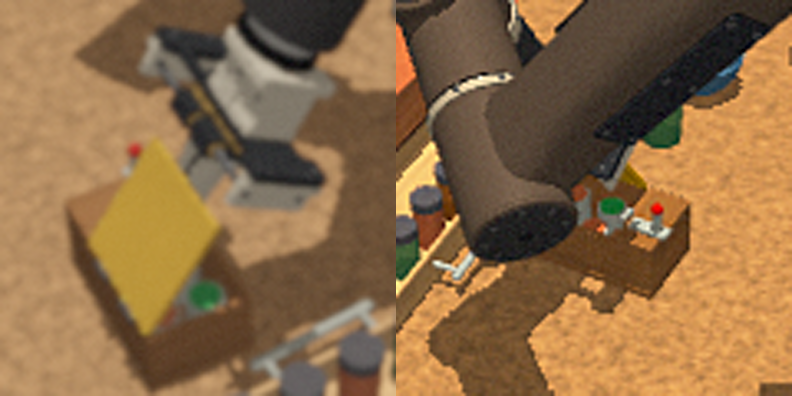

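```bash
python3 -m creep '[[0.06,0,0.02,0,0],[0.12,0,0.04,0,0],[0.18,0,0.07,0,0],[0.24,0,0.1,0,0],[0.3,0,0.13,0,0],[0.36,0,0.15,0,0],[0.42,0,0.18,0,0],[0.46,0,0.2,0,0]]';python3 -m creep '[[0.03,0,0.01,0,0],[0.06,0,0.03,0,0],[0.09,0,0.04,0,0],[0.12,0,0.06,0,0],[0.15,0,0.07,0,0],[0.18,0,0.09,0,0],[0.21,0,0.1,0,0],[0.24,0,0.12,0,0]]';python3 g.py; python3 -c "
from h import *
a=save('scene','s9')['img'];b=save('side','d9')['img']
cv2.imwrite('pics/c10.png',np.hstack([cv2.resize(a[150:270,190:310],None,fx=3.3,fy=3.3,interpolation=2),cv2.resize(b[100:220,185:305],None,fx=3.3,fy=3.3,interpolation=2)]))"
```

```text
clock: 26.28
tool_pos: [0.6164, -0.1628, 0.1539]
orientation: [177.6, -31.0, -94.8]
force: [0.0, -0.6, -0.1]
opening: 0.0005
clock: 26.95
tool_pos: [0.614, -0.1887, 0.156]
orientation: [177.7, -31.0, -94.8]
force: [-0.1, -0.4, 0.4]
opening: 0.0004
pos [ 0.614  -0.1887  0.156 ] F [-0.1 -0.4  0.4] z [-0.084 -0.509 -0.857] y [-0.994  0.105  0.035] j [ 15.  23. -24.  33. -61. -41.]
u,z rel hinge mm -6.9 80.5 along by -13.5
```

View pics/c10.png

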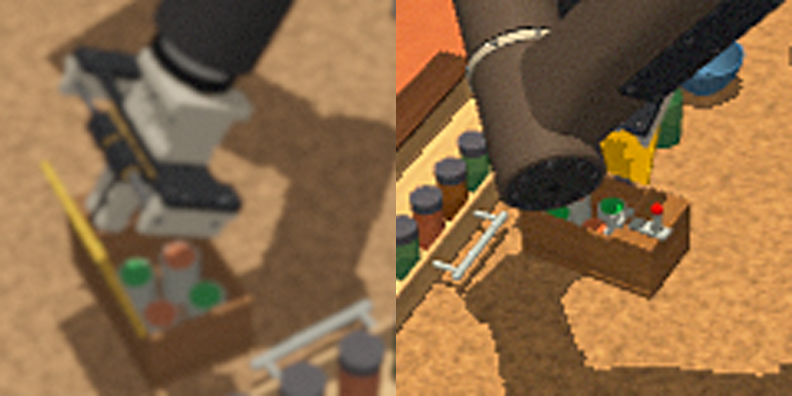

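```bash
python3 -m creep '[[0.03,0,0.015,0,0],[0.06,0,0.03,0,0],[0.09,0,0.05,0,0],[0.09,0,0.05,0,0],[0.09,0,0.05,0,0],[-0.1,0,0,0,0],[-0.3,0,-0.2,0,0],[-0.3,0,-0.5,0,0]]';python3 -m creep '[[-0.1,0,-0.3,0,0],[-0.2,0,-0.6,0,0],[-0.4,0,-0.9,0,0],[-0.7,0,-1,0,0],[-1,0,-1,0,0],[-1,0,-1,0,0],[-1,0,-1,0,0],[-1,0,-1,0,0]]';python3 g.py; python3 -c "
from h import *
a=save('scene','s10')['img'];b=save('side','d10')['img']
cv2.imwrite('pics/c11.png',np.hstack([cv2.resize(a[150:270,190:310],None,fx=3.3,fy=3.3,interpolation=2),cv2.resize(b[100:220,185:305],None,fx=3.3,fy=3.3,interpolation=2)]))"
```

```text
clock: 27.72
tool_pos: [0.6184, -0.1365, 0.18]
orientation: [177.2, -31.1, -94.6]
force: [-0.9, -0.8, -0.2]
opening: -0.0001
clock: 28.38
tool_pos: [0.6358, -0.001, 0.2174]
orientation: [177.6, -31.0, -94.8]
force: [0.5, -1.1, -0.4]
opening: 0.0004
pos [ 0.6358 -0.001   0.2174] F [ 0.5 -1.1 -0.4] z [-0.084 -0.509 -0.857] y [-0.994  0.104  0.036] j [ 31.  24. -11.  24. -77. -46.]
u,z rel hinge mm 181.9 141.9 along by -7.7
```

View pics/c11.png

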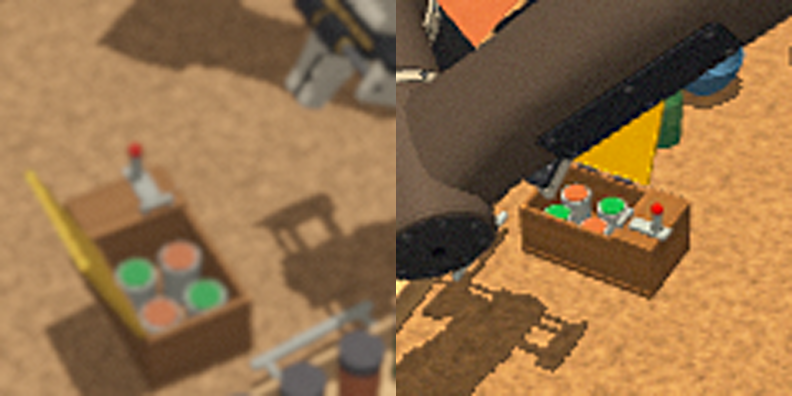

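View pics/s10.png

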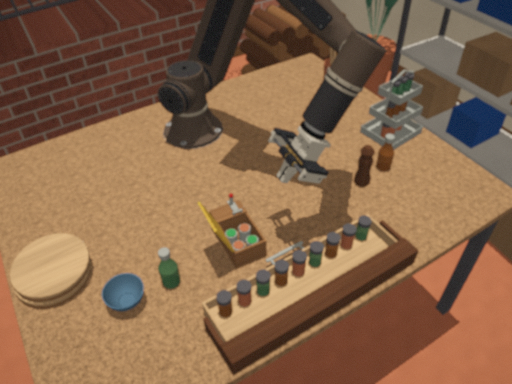

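```bash
python3 - <<'E'
from h import *
s=load('s10');h=cv2.cvtColor(s['img'],cv2.COLOR_BGR2HSV)
r=cv2.inRange(h,(0,170,110),(5,255,255))|cv2.inRange(h,(174,150,100),(180,255,255));r[:185]=0;r[210:]=0;r[:,:215]=0;r[:,245:]=0
q=cv2.moments(r,True);print('red',q['m00'],onz(s,q['m10']/q['m00'],q['m01']/q['m00'],.117))
# lid free top corner, two views: lid edge length check
p,e=tri(s,(200,203),load('d10'),(266,131)); print(p,e)
# change of bystander patches scene0 vs s10
a=load('scene0')['img'].astype(int);b=s['img'].astype(int)
for n,(x,y) in dict(cruetA=(168,268),bowl=(124,292),shaker=(314,145),mill=(364,165),cruetB=(386,152)).items(): print(n,np.abs(a-b)[y-18:y+18,x-18:x+18].mean().round(2))
E
python3 -m creep '[[-0.2,0,-0.2,0,0],[-0.2,0,-0.2,0,0],[-0.2,0,-0.2,0,0],[-0.2,0,-0.2,0,0],[-0.2,0,-0.2,0,0],[-0.2,0,-0.2,0,0],[-0.2,0,-0.2,0,0],[-0.2,0,-0.2,0,0]]'
python3 -c "
from h import *
b=save('scene','s11')['img'].astype(int);print(np.abs(b-load('s10')['img'])[190:270,195:270].mean())
print(ctrl.get_obs()['qvel'].round(2));print(workorder.close_job())"
```

```text
red 6.0 [ 0.51852521 -0.10283302  0.117     ]
[ 0.55822812 -0.21773353  0.17877455] 0.0026361507285932134
cruetA 4.38
bowl 4.16
shaker 36.21
mill 6.77
cruetB 4.16
clock: 29.15
tool_pos: [0.6389, 0.0258, 0.2244]
orientation: [177.6, -31.0, -94.8]
force: [0.2, 0.3, -0.6]
opening: 0.0005
1.5422222222222222
[ 0.04  0.05  0.08  0.04 -0.12  0.01]
the job is handed in; nothing more can be done
None
```

```bash
python3 -c "
from h import *
for a,b in [('side0','d10'),('side0','d5')]:
  print(np.abs(load(a)['img'].astype(int)-load(b)['img'])[262:288,240:260].mean())"
```

```text
23.03076923076923
24.057692307692307
```

```bash
python3 -c "
from h import *
f=lambda n:cv2.resize(load(n)['img'][220:320,200:300],None,fx=4,fy=4)
cv2.imwrite('pics/c12.png',np.hstack([f('side0'),f('d10')]))"
```

```text
(no output)
```

View pics/c12.png

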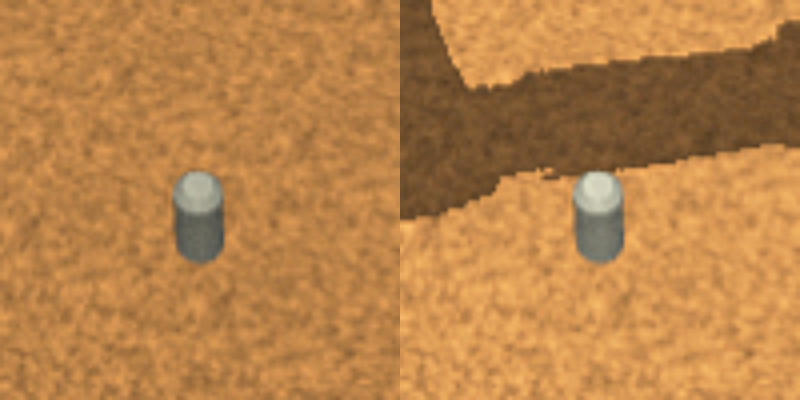

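The spice box is open: the bolt is fully back and the yellow lid leans open by itself. The hand is clear, and I handed the job in at about 29 s. No verdict was reported.

- **Tilting the hand:** the moves allow no tilt, so I pushed the arm past its reach in free space until the fingers leaned 31° towards the box.
- **Bolt:** I pushed the post until it met its end stop, with about 8 N of push at the end. The red tip moved about 27 mm and was still there at the last check.
- **Lid:** I lifted it by its front lip, following its swing, and eased it over to about 1.8 rad before letting go. It stays leaning to the robot's right, with its raised edge at about 0.18 m. The area around the box barely changed between the last two pictures.
- **Box:** it moved no more than about 1 mm while I pushed the bolt. I did not measure it again after the lid was open, but nothing looked shifted and I saw no push above about 1 N during the lid work.
- **Bystanders:** both cruets, the mill and the bowl look unchanged in the scene view. The shaker's comparison there showed a large difference, which I only looked into after handing in. The arm was covering it, and the side view shows it standing at the same spot, with only shadow and lighting changed.

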